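Put the painting supplies into their fitted holders

ROBOT

A 6-joint arm with a two-finger parallel gripper is mounted at the origin on a cart in front of the work surface, level with it; the furniture and walls round the work are solid. World frame = base frame: x ahead of the robot, y to its left, z up, the work surface at z = 0. Lengths are in mm, angles in degrees, forces in N, time in s.
With the tool pointing down it reaches from about 325 to 925 mm from the base axis. Payload 3.1 kg.
Tool frame: the origin (TCP) lies between the finger pads; the fingertips stand 8 mm ahead of it and the grasp point (between the pads) lies 11 mm behind it (robot.finger_overhang is the z of the fingertips in the tool frame, in mm); z points along the fingers, y is the line along which they close (so a half turn about z gives the same grasp; the last joint's range is limited). The gripper opens to 85 mm and grips with 20 to 120 N. Pads are 22 mm wide; open, the fingers measure 114 mm over their backs; the gripper's body (76 mm by 85 mm) begins 54 mm behind the grasp point. The pads swing forward as they close: fully open they stand 13 mm farther back than shut.
Start: joints at [63.128, 12.427, 92.441, -0, 75.132, -6.429], TCP at [218.281, 585.656, 239.3] pointing down, gripper open.
Joint ranges: [-157.48, 157.48], [-44.54, 120.13], [17.64, 146.25], [-64.5, 244.5], [7.68, 150.69], [-147.95, 147.95]. Speed limits (degrees/s): [159.86, 159.86, 180, 180, 180, 180].

INTERFACE

Orientations are given as [roll, pitch, yaw] about the fixed x, y, z axes, in that order (R = Rz(yaw) Ry(pitch) Rx(roll)).
In Python, from bench import sensors, imaging, robot gives the robot as it stands.
- The arm moves only by the shell command python3 -m pendant 'ROWS' [OPENING] [FORCE]. ROWS is text: rows parted by semicolons, each of 4 numbers parted by spaces: the shift along the tool's x, y, z in mm, then the turn about the tool's z in degrees. A call has 1 to 12 rows; each row shifts and turns the commanded pose from where the row before left it, along the tool's axes as they then stand; what a row does not reach is not made up. A row lasts 1/8 s, in which the tool goes at most 62.5 mm and 10.7 degrees, less where a joint would pass 70% of its speed; a pose out of reach is approached as far as the arm can. A call is refused whole if a number of a shift passes 62.5 or a number of a turn 10.7, either way. A call with a gripper value outside its range is refused whole. OPENING is the opening, from 0 (shut) to 1 (fully open), set as the call begins (- or left out, the last holds). The fingers move at their own pace and stop on an object; FORCE is the grip in N (left out, the last holds). Time passes only in rows, so rows that do not move let the fingers close. It gives the time, the measured TCP pose, the force, the opening and the grip force at its end, in the units of the state.
- sensors.read_state(): the state, without advancing time (a new reading comes with each control period).
- imaging.camera(name): name is "side" or "top"; returns a dict with "color" (384x512x3 uint8, red, green, blue), "depth" (384x512 float32, mm along the optical axis (not along the pixel's ray), 0 where there is no reading), "intrinsics" (3x3 intrinsics, pixels), "R" (3x3) and "t" (3): a world point X has camera coordinates R X + t. Camera axes: x right, y down, z forward; pixel columns grow to the right and rows downward; lengths in mm; the calibration is good to about 2 mm. A picture is of the moment at which its call begins.
- robot.close_job(): hands the job in; it is judged then, once.
Trained networks look in a picture, given as the dict that the camera call returned (one of the last four; its "shot" number tells which), for a name from the list of things; names that differ only in an ending like _2 or _b are one class to them, and where a whole thing is asked for, a point or a joint stands for the part that bears it (a point fixed in the world has none). Each returns a list of dicts, best first, with "score" (0 to 1); they miss things now and then, are a little off and sometimes report something else, mostly with a low value. They report only what shows in the picture. A call takes as long as a camera call. They do not tell look-alikes from the thing itself.
- imaging.recognise(picture, target): "centre" ([x, y, z] in mm, in the coordinates of the camera as it stood for that picture, good to about 4 mm: the middle of the surface that is visible of it).
The state is a dict: "clock": time; "qpos": joint angles; "joint_velocities": joint speeds; "joint_efforts": joint torques, N m; "ee_pos": TCP position; "tcp_rot": TCP orientation; "ft_force": force on the tool from outside, world axes, zero at the start; "torque": the same for the moment, N m; "gripper_width": opening from 0.0 (shut) to 1.0 (fully open); "finger_force": force on a finger pad.
Only numpy, scipy, OpenCV 4.12 (cv2) and the standard library are available. Lean on these libraries where they do the work, as an engineer would, in place of code of your own. Each camera call takes 0.05 s, during which the arm holds its last target. There are 200 camera calls.

TASK

Put each of the four supplies that stand or lie among the wooden holders (not the similar things at the back of the table, on the sill or in the paint box) into the holder that fits it: the white bottle in the small round pocket, the black-lidded jar in the large round pocket, the spray bottle in the rectangular pocket and the paint tube lengthwise (either way round) in the long cradle. All must sit flat on the floor of their pockets, the bottles and the jar upright and never tipped over, and let go. Leave the amber jar and the thin roll of tape at the front left alone.

Things in the scene. Friction and masses are not known exactly. Their poses are not given: they have to be found in the camera images.
- medium_bottle: White round plastic bottle with a grey cap, standing, loose, 0.09 kg. Body 39 mm in diameter up to 76 mm, cap 25 mm in diameter, 94 mm high over all. Origin: centre of its underside; z up along the bottle. Belongs in holder_small_round.
- lidded_jar: Clear glass jar with grey contents and a black lid, standing among the holders (two more like it at the back are scenery), loose, 0.39 kg. Body 56 mm in diameter from 7 to 47 mm above its underside, then a shoulder; lid about 51 mm in diameter from 62 mm up, 75 mm high over all. Origin: centre of its underside; z up. Belongs in holder_large_round.
- spray_bottle: Small rectangular clear glass spray bottle with a round white spray head, standing on the table, loose, 0.14 kg. Glass body 36 mm (its x) by 50 mm (its y) and 75 mm high; above it the head, 18 mm in diameter, up to 116 mm. Grasp it by the faces 36 mm apart, high on the body so that the head stays clear of the palm. Origin: centre of its underside; z up. Belongs in holder_rect.
- paint_tube: White used paint tube with a white cap, lying, loose, 0.06 kg, 40 by 106 by 26 mm. It lies along its own y: the cap end at y = -53 mm (cap 16 mm in diameter), the flat crimped end, 40 mm wide, at y = +53 mm. The part from y = -36 to y = 0 is about 28 mm wide and 26 mm high; grasp it across there (along its x). Origin: centre of its underside; z up. Belongs in holder_cradle.
- holder_small_round: Square wooden block, 76 by 76 mm, with the smaller round pocket: 53 mm in diameter, 12 mm deep, pocket floor 8 mm above the table. Fixed to the table, plain light wood, 20 mm high. Origin: centre of its underside, on the table (z = 0); z up.
- holder_large_round: Square wooden block, 92 by 92 mm, with the larger round pocket: 70 mm in diameter, 12 mm deep, pocket floor 8 mm above the table. Fixed to the table, plain light wood, 20 mm high. Origin: centre of its underside, on the table (z = 0); z up.
- holder_rect: Wooden block, 72 mm (its x) by 86 mm (its y), with a rectangular pocket 48 mm (x) by 62 mm (y), 12 mm deep, pocket floor 8 mm above the table. Fixed to the table, plain light wood, 20 mm high. Origin: centre of its underside, on the table (z = 0); z up.
- holder_cradle: Long cradle, 74 mm (its x) by 140 mm (its y): a base 8 mm thick with 12 mm high walls round both ends, leaving a pocket 54 mm (x) by 120 mm (y). Between y = -35 and +35 mm the sides are open down to the base, so fingers can reach in there. Fixed to the table, plain light wood, 20 mm high. Origin: centre of its underside, on the table (z = 0); z up.
- jar_gold: Open amber glass jar, 90 mm in diameter, 98 mm high, standing loose behind the work; leave it alone. Origin: centre of its underside.
- tape_1: Flat roll of brown tape, 100 mm in diameter, 25 mm high, lying loose at the front left; leave it alone. Origin: centre of its underside.
Things that resemble listed ones, but are neither listed nor needed, are in the scene too. What is shaped like the holder_large_round but pink is not meant.

How it is judged (in metres and radians):
At the end, for the whole second after the job is handed in: Each supply rests in its own holder: origin within 12 mm of the holder's in plan, 4 to 12 mm above its underside, within 0.15 rad of upright (tube: flat), spray bottle and tube within 0.35 rad of their pockets' length; all at rest. Amber jar and tape moved under 20 mm (horizontal distance between medium_bottle and holder_small_round below 0.012 m and z of medium_bottle in the frame of holder_small_round between 0.004 and 0.012 m and angle between each of medium_bottle, lidded_jar, spray_bottle, paint_tube's own z axis and vertical below 0.15 rad and linear speed of each of medium_bottle, lidded_jar, spray_bottle, paint_tube below 0.02 m/s and angular speed of each of medium_bottle, lidded_jar, spray_bottle, paint_tube below 0.5 rad/s and horizontal distance between lidded_jar and holder_large_round below 0.012 m and z of lidded_jar in the frame of holder_large_round between 0.004 and 0.012 m and horizontal distance between spray_bottle and holder_rect below 0.012 m and z of spray_bottle in the frame of holder_rect between 0.004 and 0.012 m and angle between the y axis of spray_bottle and the y axis of holder_rect, either way round below 0.35 rad and horizontal distance between paint_tube and holder_cradle below 0.012 m and z of paint_tube in the frame of holder_cradle between 0.004 and 0.012 m and angle between the y axis of paint_tube and the y axis of holder_cradle, either way round below 0.35 rad); the robot touches nothing.
It fails at once if the amber jar moved or knocked over (distance of jar_gold from where it was at the start of the episode above 0.02 m or angle between jar_gold's own z axis and vertical above 0.4 rad).
It fails at once if the roll of tape moved or knocked over (distance of tape_1 from where it was at the start of the episode above 0.02 m or angle between tape_1's own z axis and vertical above 0.4 rad).
It fails at once if the bottle, the jar or the spray bottle tipped over (angle between any of medium_bottle, lidded_jar, spray_bottle's own z axis and vertical above 0.7 rad).
It also fails if it takes over 128 s, if anything falls off the work surface, if the arm or the gripper's body presses on something with over 40 N, if the wrist force passes 120 N, or if a joint passes its speed limit or range.

## Working session

There is one attempt and no reset: what is moved stays moved. The work goes in short steps, Python scripts to look and compute and a shell command to move; the robot and the scene stay as the last step left them, time stands still between calls to the robot, and variables do not carry over. Pictures are saved under pics/ and viewed, at most 14 in all, crops included, and the job is handed in when it is done.

```bash
ls; mkdir -p pics; python3 - <<'E'
from bench import sensors, imaging, robot
import cv2, numpy as np, pickle
for n in ("top","side"):
    p=imaging.camera(n); pickle.dump(p,open(f"{n}0.pkl","wb"))
    cv2.imwrite(f"pics/{n}0.png",cv2.resize(p["color"][:,:,::-1],(800,600),interpolation=cv2.INTER_CUBIC))
    R,t=p["R"],p["t"]; print(n,"cam at",(-R.T@t).round(),"axis",R[2].round(2))
    for k in ("medium_bottle","lidded_jar","spray_bottle","paint_tube","holder_small_round","holder_large_round","holder_rect","holder_cradle","jar_gold","tape_1"):
        for d in imaging.recognise(p,k):
            c=np.array(d["centre"]);q=p["intrinsics"]@c
            print(k,round(d["score"],2),"px800",(q[:2]/q[2]*800/512).round(),"world",(R.T@(c-t)).round())
print(sensors.read_state())
E
```

```text
pics
top cam at [ 372.   70. 1191.] axis [ 0.15 -0.01 -0.99]
medium_bottle 0.46 px800 [282. 279.] world [595. 296.  64.]
lidded_jar 0.77 px800 [378. 357.] world [430. 102.  75.]
lidded_jar 0.18 px800 [233. 432.] world [286. 401.  24.]
spray_bottle 0.51 px800 [277. 348.] world [453. 301.  77.]
paint_tube 0.63 px800 [470. 268.] world [619. -99.  17.]
holder_small_round 0.62 px800 [576. 346.] world [ 446. -315.   20.]
holder_large_round 0.98 px800 [316. 402.] world [342. 233.  23.]
holder_large_round 0.73 px800 [372. 272.] world [614. 114.  21.]
holder_rect 0.92 px800 [481. 356.] world [ 428. -112.   20.]
holder_rect 0.36 px800 [468. 268.] world [620. -95.  17.]
holder_cradle 0.89 px800 [562. 255.] world [ 645. -300.   11.]
jar_gold 0.65 px800 [512. 204.] world [ 744. -185.   64.]
jar_gold 0.53 px800 [280. 279.] world [593. 299.  67.]
tape_1 0.76 px800 [232. 433.] world [285. 403.  26.]
side cam at [ 605. 1375. 1115.] axis [-0.03 -0.77 -0.63]
medium_bottle 0.67 px800 [366. 389.] world [605. 322.  56.]
lidded_jar 0.8 px800 [444. 324.] world [439. 125.  52.]
spray_bottle 0.71 px800 [442. 
[... 568 characters left out ...]
.]
{'clock': 1.1, 'qpos': array([ 6.31269302e+01,  1.24273749e+01,  9.24406634e+01,  1.71096024e-03,
        7.51318849e+01, -6.42854998e+00]), 'joint_velocities': array([ 0.03780764, -0.09645923, -0.00902657, -0.09955405, -0.01529531,
        0.00330465]), 'joint_efforts': array([-1.19905130e-04, -3.96905315e+01, -3.04255307e+01, -9.00052078e-05,
        7.74037599e-04,  1.44947035e-05]), 'ee_pos': array([218.29065595, 585.65696524, 239.30428903]), 'tcp_rot': array([ 1.79999739e+02, -1.63468386e-03,  1.59555041e+02]), 'ft_force': array([ 0.33184916, -0.45571888, -0.34313843]), 'torque': array([ 0.020409  , -0.03638431,  0.00439149]), 'finger_force': 0.0, 'gripper_width': 1.0007060821641018}
```

View pics/top0.png

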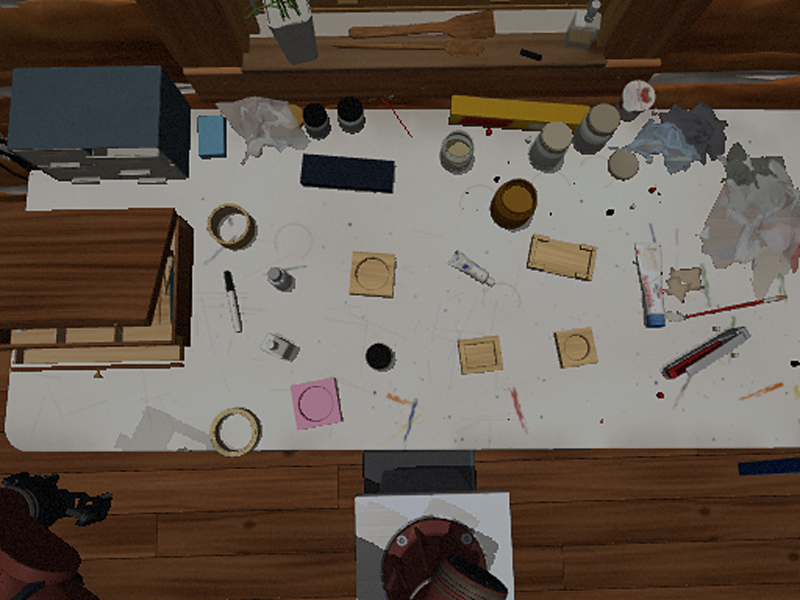

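```bash
python3 - <<'E'
import pickle,cv2,numpy as np
p=pickle.load(open("top0.pkl","rb"))
c=p["color"][140:290,140:410,::-1]
cv2.imwrite("pics/top0c.png",cv2.resize(c,None,fx=2.96,fy=2.96,interpolation=cv2.INTER_CUBIC)); print(c.shape)
E
```

```text
(150, 270, 3)
```

View pics/top0c.png

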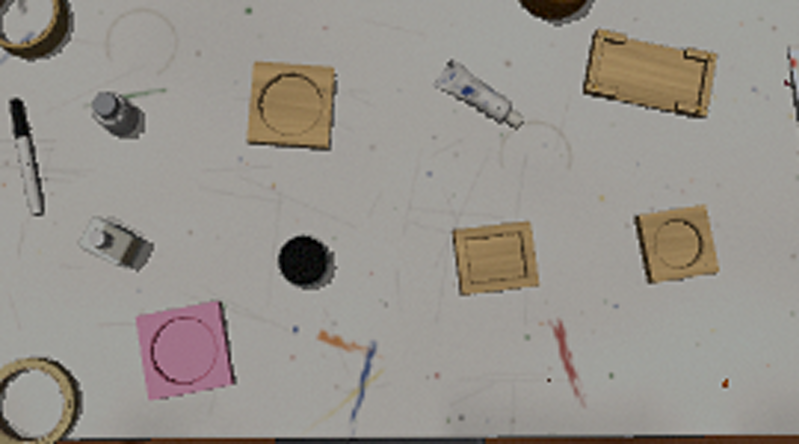

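The top view (px in the first, 800-wide picture) shows these candidates:
- **Black lids:** (378,357) stands among the holders. (316,118) and (350,112) at the back are scenery.
- **Large round blocks:** (372,274) is plain wood, so it is the one meant. (316,403) is pink and is not.
- **Tubes:** the small white one at (472,268) fits. The big one at (650,285) is scenery.
- **Bottle:** the white one with a grey cap at (279,277).
- **Spray bottle:** the one at (279,346). The dispenser on the sill is scenery.
- **Other holders:** cradle (562,257), rectangular (480,355), small round (576,347).

The crop confirms each of these.

```bash
cat > meas.py <<'E'
import numpy as np, cv2
def cloud(p):
    K,R,t=p["intrinsics"],p["R"],p["t"]; d=p["depth"].astype(float)
    v,u=np.mgrid[:d.shape[0],:d.shape[1]]
    c=np.stack([(u-K[0,2])/K[0,0]*d,(v-K[1,2])/K[1,1]*d,d],-1)
    W=(c-np.array(t))@np.array(R); W[d==0]=np.nan
    return W
def near(p,xy,r,z0,z1):
    W=cloud(p); m=(np.hypot(W[...,0]-xy[0],W[...,1]-xy[1])<r)&(W[...,2]>z0)&(W[...,2]<z1)
    return W[m]
def rect(P):
    (c,s,a)=cv2.minAreaRect(P[:,:2].astype(np.float32)); return np.round(c,1),np.round(s,1),round(a,1),len(P),"med z",np.median(P[:,2]).round(1)
E
python3 - <<'E'
import pickle,numpy as np
from meas import *
P={n:pickle.load(open(n+"0.pkl","rb")) for n in ("top","side")}
for nm,xy,r in (("small",(446,-315),70),("large",(614,114),80),("rect",(428,-112),75),("cradle",(640,-300),95)):
    for n in P:
        q=near(P[n],xy,r,14,28); print(nm,n,rect(q)) if len(q)>5 else print(nm,n,len(q))
for nm,xy,r,bands in (("bottle",(600,305),60,[(10,70),(80,110)]),("jar",(433,110),60,[(10,60),(60,85)]),("spray",(455,310),60,[(10,80),(60,82),(85,130)]),("tube",(619,-95),75,[(6,40)])):
    for n in P:
        for b in bands:
            q=near(P[n],xy,r,*b); print(nm,n,b,rect(q)) if len(q)>5 else print(nm,n,b,len(q))
for n in P: print(n,"table z",np.median(near(P[n],(520,0),60,-30,30)[:,2]))
E
```

```text
small top (array([ 444.3, -314. ]), array([75.7, 78.6]), 7.5, 348, 'med z', np.float64(19.1))
small side (array([ 444.7, -311.4]), array([77.6, 92.8]), 5.9, 149, 'med z', np.float64(19.6))
large top (array([612.2, 113.9]), array([92. , 92.1]), 84.3, 417, 'med z', np.float64(19.4))
large side (array([611.7, 116.5]), array([101.4,  92. ]), 84.1, 322, 'med z', np.float64(19.1))
rect top (array([ 433.8, -111. ]), array([72. , 86.5]), 5.7, 309, 'med z', np.float64(19.5))
rect side (array([ 433.3, -106.7]), array([72.4, 99. ]), 5.9, 178, 'med z', np.float64(19.1))
cradle top (array([ 639.9, -297.2]), array([141.2,  75.1]), 76.2, 237, 'med z', np.float64(19.1))
cradle side (array([ 639.4, -294. ]), array([152.3,  75.9]), 76.0, 141, 'med z', np.float64(18.4))
bottle top (10, 70) (array([598.9, 304.6]), array([30.9, 38.5]), 44.4, 95, 'med z', np.float64(57.1))
bottle top (80, 110) (array([601. , 307.8]), array([23.7, 22.1]), 43.1, 60, 'med z', np.float64(93.1))
bottle side (10, 70) (array([602.3, 315.2]), array([37.3, 37.3]), 85.7, 206, 'med z', np.float64(44.4))
bottle side (80, 110) (array(
[... 664 characters left out ...]
.float64(73.9))
spray top (85, 130) (array([457.4, 308.8]), array([14.9, 16.1]), 7.9, 35, 'med z', np.float64(114.2))
spray side (10, 80) (array([458. , 313.8]), array([54. , 38.1]), 60.4, 305, 'med z', np.float64(59.6))
spray side (60, 82) (array([459.1, 315.3]), array([49.9, 37.7]), 60.4, 153, 'med z', np.float64(72.8))
spray side (85, 130) (array([457.7, 313.3]), array([17.8, 18.3]), 13.4, 60, 'med z', np.float64(104.7))
tube top (6, 40) (array([ 620.2, -104.2]), array([106.4, 125.7]), 61.9, 235, 'med z', np.float64(17.5))
tube side (6, 40) (array([ 616.1, -106.9]), array([128.2, 118.3]), 35.8, 153, 'med z', np.float64(15.4))
top table z -0.543125665597989
side table z -0.2803856783853061
```

Clear and consistent sizes. Next: the tube's axis, the cabinet height beside the path, and a helper that works out displacements.

```bash
cat > go.py <<'E'
# python3 go.py X Y Z YAW -> remaining turn, then shift in tool axes after that turn
import sys,numpy as np
from bench import sensors
s=sensors.read_state(); p=s["ee_pos"]; yaw=s["tcp_rot"][2]
X=[float(a) for a in sys.argv[1:]]
for i in range(0,len(X),4):
    t=np.array(X[i:i+3]); Y=X[i+3]; turn=-((Y-yaw+180)%360-180)
    c,n=np.cos(np.radians(Y)),np.sin(np.radians(Y)); d=t-p
    print("turn",round(turn,1),"shift",np.round([c*d[0]+n*d[1], n*d[0]-c*d[1], -d[2]],1))
    p,yaw=t,Y
E
python3 - <<'E'
import pickle,numpy as np
from meas import *
p=pickle.load(open("top0.pkl","rb"))
W=cloud(p); m=(np.hypot(W[...,0]-619,W[...,1]+97)<80)&(W[...,2]>7)&(W[...,2]<40)
n,l,st,c=cv2.connectedComponentsWithStats(m.astype(np.uint8)); k=1+st[1:,4].argmax()
q=W[l==k]; print(rect(q)); 
d=np.array([np.cos(np.radians(57)),np.sin(np.radians(57))])
u,s,v=np.linalg.svd(q[:,:2]-q[:,:2].mean(0)); d=v[0]*np.sign(v[0][1]); print("pca",np.degrees(np.arctan2(d[1],d[0])))
a=(q[:,:2]-rect(q)[0])@d; e=(q[:,:2]-rect(q)[0])@[-d[1],d[0]]
for lo in range(-55,55,10):
    i=(a>=lo)&(a<lo+10); print(lo,i.sum(),e[i].min().round(),e[i].max().round(),q[i,2].max().round()) if i.any() else 0
print("cabinet region max z by x,y")
for x in (300,400,450,500,600):
    print(x,[(y,int(np.nanmax(np.r_[-1,W[(abs(W[...,0]-x)<20)&(abs(W[...,1]-y)<20)][:,2]]))) for y in (350,400,450,480,520,560,600)])
E
python3 go.py 300 400 200 61 458 310.5 150 61 458 310.5 55 61
```

```text
(array([ 616.3, -102.9]), array([104.8,  32.2]), 52.9, 217, 'med z', np.float64(17.8))
pca 53.66068295161963
-55 11 -7.0 6.0 21.0
-45 13 -6.0 7.0 21.0
-35 21 -11.0 12.0 27.0
-25 25 -14.0 13.0 28.0
-15 23 -13.0 12.0 28.0
-5 24 -12.0 12.0 28.0
5 25 -15.0 14.0 27.0
15 26 -16.0 14.0 22.0
25 27 -16.0 15.0 19.0
35 20 -17.0 16.0 15.0
45 2 13.0 14.0 8.0
cabinet region max z by x,y
300 [(350, 27), (400, 23), (450, 27), (480, 3), (520, 4), (560, 5), (600, 3)]
400 [(350, 4), (400, 7), (450, 5), (480, 4), (520, 5), (560, 4), (600, 5)]
450 [(350, 75), (400, 4), (450, 6), (480, 5), (520, 90), (560, 92), (600, 91)]
500 [(350, 5), (400, 17), (450, 5), (480, 58), (520, 220), (560, 221), (600, 223)]
600 [(350, 5), (400, 19), (450, 12), (480, 5), (520, 185), (560, 183), (600, 184)]
turn 98.6 shift [-122.8  161.5   39.3]
turn -0.0 shift [ -1.7 181.6  50. ]
turn -0.0 shift [ 0.  0. 95.]
```

```bash
python3 -m pendant '0 0 0 9.9;0 0 0 9.9;0 0 0 9.9;0 0 0 9.9;0 0 0 9.9;0 0 0 9.9;0 0 0 9.8;0 0 0 9.8;0 0 0 9.8;0 0 0 9.8;0 0 0 0' 1 60 && python3 -m pendant '-31 40 10 0;-31 40 10 0;-31 40 10 0;-30 41 9 0;0 36 10 0;0 36 10 0;0 36 10 0;0 36 10 0;-2 37 10 0;0 0 0 0' && python3 go.py 458 310.5 55 61
```

```text
clock: 2.48
ee_pos: [218.3, 585.6, 239.3]
tcp_rot: [180.0, 0.0, 61.1]
ft_force: [0.4, 0.2, -0.1]
gripper_width: 1.003
finger_force: 0.0
clock: 3.72
ee_pos: [458.1, 308.8, 149.6]
tcp_rot: [-180.0, 0.1, 60.9]
ft_force: [-0.8, -0.3, -0.1]
gripper_width: 0.999
finger_force: 0.0
turn -0.1 shift [ 1.4 -0.9 94.6]
```

```bash
python3 -m pendant '1 -1 30 0;0 0 30 0;0 0 20 0;0 0 14 0;0 0 0 0' && python3 -m pendant '0 0 0 0;0 0 0 0;0 0 0 0;0 0 0 0;0 0 0 0;0 0 0 0;0 0 0 0;0 0 0 0' 0 50 && python3 - <<'E'
from bench import imaging
import cv2
p=imaging.camera("side"); c=p["color"][190:300,220:360,::-1]
cv2.imwrite("pics/s1.png",cv2.resize(c,None,fx=5,fy=5,interpolation=cv2.INTER_CUBIC))
E
```

```text
clock: 4.35
ee_pos: [455.0, 311.7, 55.4]
tcp_rot: [-179.9, 0.1, 61.0]
ft_force: [0.2, 0.6, 0.8]
gripper_width: 0.998
finger_force: 0.0
clock: 5.35
ee_pos: [457.3, 312.1, 57.4]
tcp_rot: [179.9, -0.1, 61.0]
ft_force: [0.8, -0.8, 6.0]
gripper_width: 0.414
finger_force: 50.6
```

View pics/s1.png

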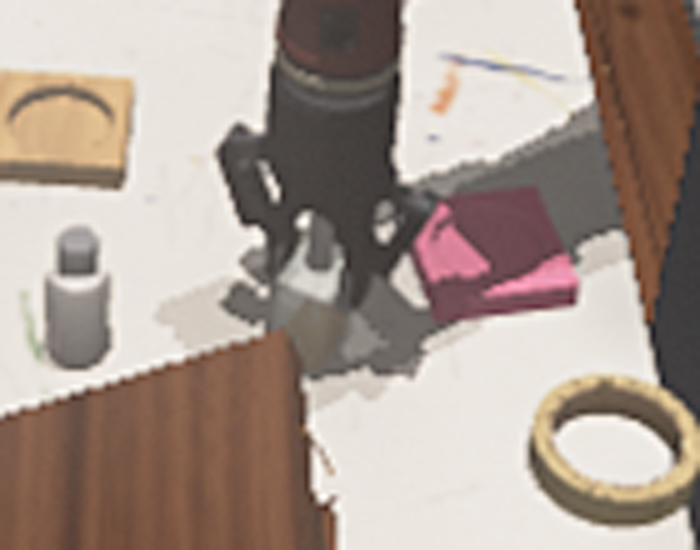

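```bash
python3 -m pendant '0 0 -15 0;0 0 -35 0;0 0 -40 0;0 0 -40 0;0 0 0 -8.7;0 0 0 -8.7;0 0 0 -8.7;0 0 0 -8.6;0 0 0 0' && python3 go.py 434 -111 187 95.7 434 -111 68 95.7
```

```text
clock: 6.52
ee_pos: [455.4, 311.5, 186.0]
tcp_rot: [-179.9, 0.0, 95.6]
ft_force: [-0.6, -0.3, -1.2]
gripper_width: 0.41
finger_force: 50.1
turn -0.1 shift [-418.2  -63.3   -1. ]
turn -0.0 shift [  0.   0. 119.]
```

```bash
python3 -m pendant '-20 -3 0 0;-42 -6 0 0;-45 -7 0 0;-45 -7 0 0;-45 -7 0 0;-45 -7 0 0;-45 -7 0 0;-45 -7 0 0;-45 -7 0 0;-30 -5 0 0;-11 -2 0 0;0 0 0 0' && python3 go.py 434 -111 68 95.7 && python3 - <<'E'
from bench import imaging
import cv2,pickle
from meas import *
for n in("top","side"):
    p=imaging.camera(n); pickle.dump(p,open(n+"1.pkl","wb"))
    for b in ((120,150),(150,210),(170,205)):
        q=near(p,(434,-111),30,*b); print(n,b,rect(q) if len(q)>5 else len(q))
c=p["color"][90:220,230:350,::-1]
cv2.imwrite("pics/s2.png",cv2.resize(c,None,fx=4.5,fy=4.5,interpolation=cv2.INTER_CUBIC))
E
```

```text
clock: 8.02
ee_pos: [432.2, -111.0, 186.2]
tcp_rot: [-180.0, -0.0, 95.5]
ft_force: [0.2, 0.6, -1.6]
gripper_width: 0.41
finger_force: 50.0
turn -0.2 shift [ -0.2   1.8 118.2]
top (120, 150) (array([435.3, -87.7]), array([23.9,  1.1]), 3.4, 7, 'med z', np.float64(135.8))
top (150, 210) (array([439.2, -87.5]), array([ 1.9, 17.1]), 88.0, 18, 'med z', np.float64(172.3))
top (170, 205) (array([442.7, -87.3]), array([ 1.5, 10.4]), 81.9, 10, 'med z', np.float64(189.4))
side (120, 150) (array([439.6, -98.4]), array([24.6, 49.2]), 52.1, 47, 'med z', np.float64(139.2))
side (150, 210) (array([ 434.6, -105.9]), array([53.1, 51.6]), 32.1, 218, 'med z', np.float64(191.5))
side (170, 205) (array([ 431.7, -105.4]), array([53.5, 47.3]), 44.2, 147, 'med z', np.float64(196.7))
```

View pics/s2.png

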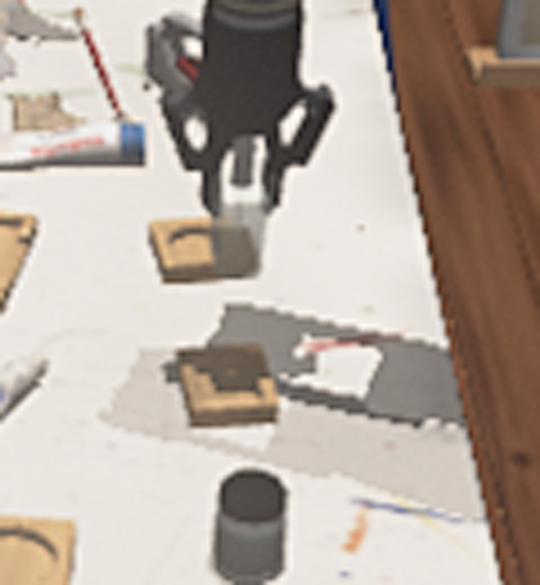

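```bash
python3 -m pendant '0 1 30 0;0 0 40 0;0 0 30 0;0 0 10 0;0 0 4 0;0 0 0 0' && python3 -m pendant '0 0 2 0;0 0 2 0;0 0 1 0;0 0 0 0' && python3 -c "
from bench import sensors
for i in range(1): print(sensors.read_state()['ft_force'])"
```

```text
clock: 8.88
ee_pos: [434.7, -110.6, 73.3]
tcp_rot: [179.9, 0.0, 95.7]
ft_force: [-0.0, -0.2, -0.8]
gripper_width: 0.413
finger_force: 50.0
clock: 9.38
ee_pos: [433.6, -110.6, 67.3]
tcp_rot: [-180.0, -0.0, 95.7]
ft_force: [0.3, -1.2, -0.7]
gripper_width: 0.413
finger_force: 50.0
[ 0.26409806 -1.21542893 -0.72268339]
```

```bash
python3 -m pendant '0 0 1 0;0 0 1 0;0 0 0 0' && python3 -m pendant '0 0 1 0;0 0 0 0'
```

```text
clock: 9.75
ee_pos: [433.8, -110.6, 65.4]
tcp_rot: [-180.0, 0.0, 95.7]
ft_force: [-0.1, 0.4, 0.6]
gripper_width: 0.411
finger_force: 50.1
clock: 10.0
ee_pos: [433.9, -110.7, 65.3]
tcp_rot: [-180.0, -0.0, 95.7]
ft_force: [-1.7, -0.4, 6.7]
gripper_width: 0.411
finger_force: 50.8
```

```bash
python3 -m pendant '0 0 0 0;0 0 0 0;0 0 0 0;0 0 0 0;0 0 0 0;0 0 -20 0;0 0 -35 0;0 0 -40 0;0 0 -40 0;0 0 0 0' 1 && python3 go.py 601 309 200 95.7 601 309 39 95.7
```

```text
clock: 11.25
ee_pos: [436.5, -111.7, 203.4]
tcp_rot: [179.6, 0.2, 95.7]
ft_force: [0.2, -0.3, 0.2]
gripper_width: 1.004
finger_force: 0.0
turn -0.0 shift [402.3 205.5   3.4]
turn -0.0 shift [  0.   0. 161.]
```

```bash
python3 -m pendant '20 10 0 0;40 20 0 0;45 23 0 0;45 23 0 0;45 23 0 0;45 23 0 0;45 23 0 0;45 23 0 0;42 22 0 0;25 12 0 0;5 3 3 0;0 0 0 0' && python3 - <<'E'
from bench import imaging
from meas import *
p=imaging.camera("top")
for b in ((50,70),(60,92),(100,140)):
    q=near(p,(434,-111),40,*b); print(b,rect(q) if len(q)>5 else len(q))
E
python3 go.py 601 309 39 95.7
```

```text
clock: 12.75
ee_pos: [597.1, 308.9, 194.3]
tcp_rot: [-179.8, 0.1, 95.7]
ft_force: [-1.1, 1.7, -1.1]
gripper_width: 0.997
finger_force: 0.0
(50, 70) (array([ 423.7, -102.7]), array([52. , 22.7]), 58.6, 12, 'med z', np.float64(59.2))
(60, 92) (array([ 436., -112.]), array([35.7, 50.2]), 5.5, 159, 'med z', np.float64(81.5))
(100, 140) (array([ 436.8, -111.2]), array([14.9, 14.8]), 1.1, 29, 'med z', np.float64(122.9))
turn -0.1 shift [1.000e-01 3.800e+00 1.558e+02]
```

Spray bottle seated (top at 82 mm, axis aligned, 2 mm off centre). Now the white bottle.

```bash
python3 -m pendant '0 3 30 0;0 0 40 0;0 0 40 0;0 0 25 0;0 0 12 0;0 0 6 0;0 0 0 0;0 0 0 0' && python3 go.py 601 309 39 95.7
```

```text
clock: 13.8
ee_pos: [602.2, 310.4, 44.9]
tcp_rot: [179.9, -0.0, 95.7]
ft_force: [-0.2, -0.2, 0.8]
gripper_width: 1.0
finger_force: 0.0
turn -0.0 shift [-1.2 -1.3  5.9]
```

```bash
python3 -m pendant '-1 -1 4 0;0 0 0 0;0 0 0 0;0 0 0 0;0 0 0 0;0 0 0 0;0 0 0 0;0 0 0 0;0 0 0 0' && python3 -m pendant '0 0 0 0;0 0 0 0;0 0 0 0;0 0 0 0;0 0 0 0;0 0 0 0;0 0 0 0;0 0 0 0' 0 30 && python3 -m pendant '0 0 -15 0;0 0 -35 0;0 0 -40 0;0 0 -40 0;0 0 0 0;0 0 0 0' && python3 go.py 444.5 -313.5 172 95.7
```

```text
clock: 14.92
ee_pos: [600.2, 308.9, 39.3]
tcp_rot: [-180.0, 0.0, 95.7]
ft_force: [-0.7, 0.0, -0.8]
gripper_width: 1.003
finger_force: 0.0
clock: 15.92
ee_pos: [600.4, 308.9, 39.5]
tcp_rot: [180.0, -0.0, 95.7]
ft_force: [0.6, -0.8, 1.0]
gripper_width: 0.443
finger_force: 30.3
clock: 16.68
ee_pos: [599.5, 308.6, 168.8]
tcp_rot: [-179.9, 0.0, 95.7]
ft_force: [-0.7, -0.1, -1.4]
gripper_width: 0.441
finger_force: 30.3
turn -0.0 shift [-603.7 -216.    -3.2]
```

```bash
python3 -m pendant '-20 -7 0 0;-40 -14 0 0;-48 -17 -3 0;-48 -17 0 0;-48 -17 0 0;-48 -17 0 0;-48 -17 0 0;-48 -17 0 0;-48 -17 0 0;-48 -17 0 0;-48 -17 0 0;-48 -18 0 0' && python3 -m pendant '-35 -13 0 0;-20 -7 0 0;-9 -4 0 0;0 0 0 0;0 0 0 0;0 0 0 0;0 0 0 0' && python3 go.py 444.5 -313.5 54 95.7
```

```text
clock: 18.18
ee_pos: [459.5, -248.6, 170.4]
tcp_rot: [-179.8, -0.1, 95.6]
ft_force: [0.2, 1.1, -1.2]
gripper_width: 0.442
finger_force: 30.3
clock: 19.05
ee_pos: [445.1, -312.8, 172.4]
tcp_rot: [180.0, -0.0, 95.7]
ft_force: [0.3, -0.5, -0.7]
gripper_width: 0.446
finger_force: 30.3
turn 0.0 shift [ -0.6  -0.6 118.4]
```

```bash
python3 -m pendant '-1 -1 30 0;0 0 40 0;0 0 30 0;0 0 12 0;0 0 6 0;0 0 3 0;0 0 0 0;0 0 0 0;0 0 0 0' && python3 -m pendant '0 0 1 0;0 0 1 0;0 0 1 0;0 0 0 0;0 0 0 0'
```

```text
clock: 20.18
ee_pos: [444.2, -314.9, 51.9]
tcp_rot: [180.0, 0.1, 95.7]
ft_force: [0.1, -0.4, -0.4]
gripper_width: 0.446
finger_force: 30.3
clock: 20.8
ee_pos: [443.9, -314.6, 48.3]
tcp_rot: [-180.0, -0.0, 95.7]
ft_force: [-1.5, 0.4, -0.4]
gripper_width: 0.45
finger_force: 30.3
```

```bash
python3 -m pendant '0 0 1 0;0 0 0 0;0 0 0 0' && python3 -m pendant '0 0 0 0;0 0 0 0;0 0 0 0;0 0 0 0;0 0 0 0;0 0 -20 0;0 0 -35 0;0 0 -45 0;0 0 -50 0;0 0 0 0;0 0 0 0' 1 && python3 go.py 433 102.5 195 95.7
```

```text
clock: 21.18
ee_pos: [444.0, -314.6, 47.5]
tcp_rot: [180.0, 0.0, 95.7]
ft_force: [1.0, 0.6, -0.2]
gripper_width: 0.443
finger_force: 30.4
clock: 22.55
ee_pos: [443.6, -314.3, 197.1]
tcp_rot: [-180.0, -0.0, 95.7]
ft_force: [-0.8, 0.3, 0.3]
gripper_width: 1.001
finger_force: 0.0
turn -0.0 shift [415.8  30.8   2.1]
```

```bash
python3 -m pendant '20 1 0 0;42 3 0 0;45 3 0 0;45 3 0 0;45 4 0 0;45 4 0 0;45 4 0 0;45 4 0 0;45 3 0 0;30 2 0 0;9 0 0 0;0 0 0 0' && python3 - <<'E'
from bench import imaging
from meas import *
p=imaging.camera("top")
for c,b in (((444,-314),(50,92)),((444,-314),(92,110)),((434,-111),(100,140)),((444,-314),(14,28))):
    q=near(p,c,45,*b); print(b,rect(q) if len(q)>5 else len(q))
E
python3 go.py 433 102.5 24 95.7
```

```text
clock: 24.05
ee_pos: [432.5, 102.8, 196.2]
tcp_rot: [-179.9, 0.0, 95.7]
ft_force: [-1.0, -0.9, 0.1]
gripper_width: 1.0
finger_force: 0.0
(50, 92) (array([ 444.9, -309.8]), array([37.8, 30. ]), 11.9, 88, 'med z', np.float64(73.0))
(92, 110) (array([ 445.9, -314.7]), array([23.3, 22. ]), 88.1, 61, 'med z', np.float64(101.1))
(100, 140) (array([ 436.1, -111.8]), array([15.3, 14.9]), 61.6, 30, 'med z', np.float64(122.9))
(14, 28) (array([ 444.4, -314.9]), array([75.1, 77.4]), 7.9, 279, 'med z', np.float64(19.2))
turn -0.0 shift [3.000e-01 1.000e-01 1.725e+02]
```

Bottle in place (cap centred within 2 mm, top at 101–102 mm). Now the jar.

```bash
python3 -m pendant '0 0 35 0;0 0 45 0;0 0 40 0;0 0 25 0;0 0 15 0;0 0 8 0;0 0 4 0;0 0 0 0;0 0 0 0;0 0 0 0' && python3 -m pendant '0 0 0 0;0 0 0 0;0 0 0 0;0 0 0 0;0 0 0 0;0 0 0 0;0 0 0 0' 0 60 && python3 -m pendant '0 0 -10 0;0 0 -25 0;0 0 -35 0;0 0 -30 0;0 0 0 0;0 0 0 0' && python3 go.py 612 114.5 124 95.7
```

```text
clock: 25.35
ee_pos: [434.2, 102.6, 25.9]
tcp_rot: [179.9, 0.0, 95.7]
ft_force: [-0.6, 0.2, 0.8]
gripper_width: 0.999
finger_force: 0.0
clock: 26.22
ee_pos: [433.9, 102.5, 25.8]
tcp_rot: [-180.0, -0.0, 95.7]
ft_force: [-3.3, 0.2, 5.8]
gripper_width: 0.631
finger_force: 64.3
clock: 26.98
ee_pos: [432.4, 102.4, 123.9]
tcp_rot: [-179.9, -0.0, 95.7]
ft_force: [-0.5, 0.1, -4.0]
gripper_width: 0.631
finger_force: 64.5
turn -0.0 shift [-5.800e+00  1.799e+02 -1.000e-01]
```

```bash
python3 -m pendant '0 20 0 0;-1 40 0 0;-1 45 0 0;-1 40 0 0;-1 25 0 0;-2 10 0 0;0 0 0 0;0 0 0 0;0 0 0 0' && python3 - <<'E'
from bench import imaging
from meas import *
for n in ("top","side"):
    p=imaging.camera(n)
    q=near(p,(612,114),75,105,170); print(n,rect(q))
    q=near(p,(612,118),38,100,148); print(n,rect(q))
    q=near(p,(612,114),75,14,28); print(n,rect(q))
E
python3 go.py 612 114.5 34 95.7
```

```text
clock: 28.1
ee_pos: [612.3, 114.3, 125.1]
tcp_rot: [-179.9, -0.0, 95.7]
ft_force: [0.1, 0.3, -3.8]
gripper_width: 0.632
finger_force: 64.4
top (array([597.8, 111.6]), array([12.8, 52.2]), 10.2, 23, 'med z', np.float64(149.9))
top (array([597.7, 111.6]), array([12.8, 52.2]), 10.4, 10, 'med z', np.float64(138.2))
top (array([635.4, 114.4]), array([36.3, 92.6]), 2.7, 71, 'med z', np.float64(19.5))
side (array([615.6, 125. ]), array([ 50.7, 103.5]), 89.9, 388, 'med z', np.float64(143.4))
side (array([612.2, 132.5]), array([73.7, 32.9]), 2.9, 217, 'med z', np.float64(129.6))
side (array([611.4, 115.9]), array([102.5,  91.8]), 84.3, 328, 'med z', np.float64(19.3))
turn -0.0 shift [ 0.3 -0.8 91.5]
```

```bash
python3 -m pendant '0 0 25 0;0 0 30 0;0 0 20 0;0 0 8 0;0 0 3 0;0 0 0 0;0 0 0 0;0 0 0 0' && python3 -m pendant '0 0 1 0;0 0 1 0;0 0 1 0;0 0 0 0;0 0 0 0;0 0 0 0'
```

```text
clock: 29.2
ee_pos: [614.1, 114.3, 40.2]
tcp_rot: [179.9, 0.0, 95.7]
ft_force: [0.1, -0.4, -4.2]
gripper_width: 0.628
finger_force: 64.3
clock: 29.95
ee_pos: [613.5, 114.2, 36.3]
tcp_rot: [180.0, -0.0, 95.7]
ft_force: [-0.5, -0.8, -3.2]
gripper_width: 0.628
finger_force: 64.3
```

```bash
python3 -m pendant '0 0 1 0;0 0 1 0;0 0 0 0;0 0 0 0;0 0 0 0' && python3 -m pendant '0 0 0.7 0;0 0 0 0;0 0 0 0'
```

```text
clock: 30.58
ee_pos: [613.5, 114.3, 34.3]
tcp_rot: [180.0, -0.0, 95.7]
ft_force: [-1.1, -0.3, -3.9]
gripper_width: 0.628
finger_force: 64.3
clock: 30.95
ee_pos: [613.6, 114.3, 33.9]
tcp_rot: [180.0, 0.0, 95.7]
ft_force: [-1.1, 0.2, -1.2]
gripper_width: 0.626
finger_force: 64.7
```

```bash
python3 -m pendant '0 0 0 0;0 0 0 0;0 0 0 0;0 0 0 0;0 0 0 0;0 0 -20 0;0 0 -35 0;0 0 -40 0;0 0 -40 0;0 0 0 0;0 0 0 0' 1 && python3 -m pendant '0 0 0 10.4;0 0 0 10.4;0 0 0 10.4;0 0 0 10.5;0 0 0 0;0 0 0 0' && python3 go.py 605.1 -118.3 150 54 605.1 -118.3 11 54
```

```text
clock: 32.33
ee_pos: [613.3, 114.2, 169.3]
tcp_rot: [180.0, 0.0, 95.7]
ft_force: [-0.4, -0.4, -0.8]
gripper_width: 0.998
finger_force: 0.0
clock: 33.08
ee_pos: [612.7, 114.2, 167.4]
tcp_rot: [-179.9, 0.1, 54.1]
ft_force: [0.5, 0.1, -0.2]
gripper_width: 1.002
finger_force: 0.0
turn 0.1 shift [-192.5  130.5   17.4]
turn -0.0 shift [  0.   0. 139.]
```

```bash
python3 -m pendant '-20 14 0 0;-40 27 4 0;-40 27 4 0;-40 27 4 0;-30 20 5 0;-15 10 0 0;-7 5 0 0;0 0 0 0;0 0 0 0;0 0 0 0' && python3 - <<'E'
from bench import imaging
from meas import *
p=imaging.camera("top")
for b in ((62,95),(14,28)):
    q=near(p,(612,114),62,*b); print(b,rect(q))
q=near(p,(616,-103),75,7,33);print(rect(q))
p=imaging.camera("side"); q=near(p,(614,-101),70,8,35); print("side tube",rect(q))
q=near(p,(612,114),62,62,95); print("side jar",rect(q))
E
python3 go.py 605.1 -118.3 11 54
```

```text
clock: 34.33
ee_pos: [605.7, -116.4, 151.7]
tcp_rot: [-180.0, -0.0, 54.0]
ft_force: [-0.3, -0.0, 0.1]
gripper_width: 0.999
finger_force: 0.0
(62, 95) (array([611.7, 114.3]), array([50.1, 50. ]), 42.6, 216, 'med z', np.float64(82.0))
(14, 28) (array([612.4, 113.8]), array([92. , 92.9]), 84.5, 394, 'med z', np.float64(19.5))
(array([633.6, -82.6]), array([39.7, 32.4]), 58.2, 91, 'med z', np.float64(13.5))
side tube (array([609.3, -90.6]), array([102.7,  54.6]), 42.3, 137, 'med z', np.float64(16.7))
side jar (array([611.7, 117. ]), array([57.6, 48.8]), 64.1, 186, 'med z', np.float64(81.0))
turn 0.0 shift [ -1.6   0.5 140.7]
```

```bash
python3 -m pendant '-1 0 40 0;0 0 45 0;0 0 30 0;0 0 15 0;0 0 6 0;0 0 2 0;0 0 0 0;0 0 0 0;0 0 0 0' && python3 go.py 605.1 -118.3 11 54
```

```text
clock: 35.55
ee_pos: [605.5, -118.5, 14.4]
tcp_rot: [179.9, -0.0, 54.0]
ft_force: [-0.0, 0.3, -0.6]
gripper_width: 1.0
finger_force: 0.0
turn -0.0 shift [-0.1 -0.4  3.4]
```

```bash
python3 -m pendant '0 0 2 0;0 0 0 0;0 0 0 0' && python3 -m pendant '0 0 0 0;0 0 0 0;0 0 0 0;0 0 0 0;0 0 0 0;0 0 0 0;0 0 0 0;0 0 0 0' 0 30 && python3 -m pendant '0 0 -10 0;0 0 -25 0;0 0 -35 0;0 0 -30 0;0 0 0 0;0 0 0 0;0 0 0 0' && python3 - <<'E'
from bench import imaging
import cv2
from meas import *
for n in ("top","side"):
    p=imaging.camera(n)
    if n=="top": top=p["color"]
    q=near(p,(616,-103),80,80,135); print(n,rect(q))
a=top[130:210,270:360,::-1]; b=p["color"][120:220,190:290,::-1]
cv2.imwrite("pics/t3.png",np.hstack([cv2.resize(x,(380,380),interpolation=cv2.INTER_CUBIC) for x in (a,b)]))
E
```

```text
clock: 35.92
ee_pos: [604.9, -118.3, 11.4]
tcp_rot: [-180.0, 0.0, 54.0]
ft_force: [0.8, -0.5, -0.4]
gripper_width: 0.998
finger_force: 0.0
clock: 36.92
ee_pos: [605.1, -118.4, 11.8]
tcp_rot: [180.0, -0.0, 54.0]
ft_force: [-0.6, 0.5, 2.4]
gripper_width: 0.288
finger_force: 29.6
clock: 37.8
ee_pos: [603.4, -117.8, 109.3]
tcp_rot: [-179.8, 0.1, 54.0]
ft_force: [0.1, -0.0, -0.9]
gripper_width: 0.287
finger_force: 29.5
top (array([636.3, -75.8]), array([37.4, 37.7]), 55.1, 122, 'med z', np.float64(106.6))
side (array([624.8, -92.9]), array([84.6, 58.8]), 46.1, 214, 'med z', np.float64(114.3))
```

View pics/t3.png

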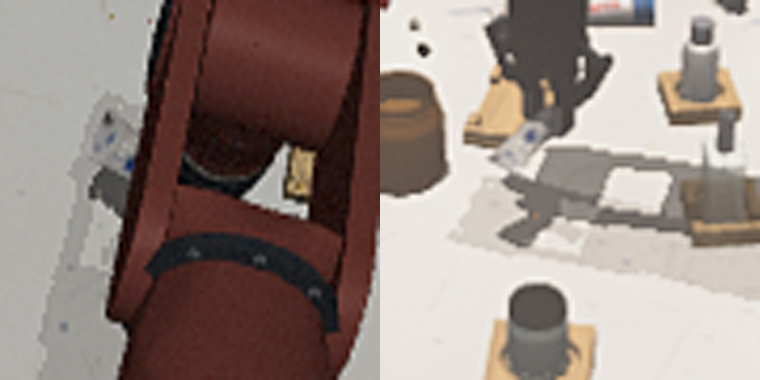

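Tube is gripped across the right part and level, crimped end visible at the left. Now on to the cradle.

```bash
python3 -m pendant '0 0 0 -7.4;0 0 0 -7.4;0 0 0 -7.4;0 0 0 0;0 0 0 0;0 0 0 0' && python3 go.py 635.6 -314.7 109 76.2
```

```text
clock: 38.65
ee_pos: [604.9, -118.3, 111.4]
tcp_rot: [-180.0, -0.0, 76.1]
ft_force: [-0.5, -0.4, -0.7]
gripper_width: 0.289
finger_force: 29.5
turn -0.1 shift [-183.4   76.7    2.4]
```

```bash
python3 -m pendant '-20 8 0 0;-40 17 0 0;-43 18 0 0;-40 17 0 0;-25 11 0 0;-10 4 0 0;-5 2 0 0;0 0 0 0;0 0 0 0;0 0 0 0' && python3 - <<'E'
from bench import imaging
import cv2
from meas import *
for n in ("top","side"):
    p=imaging.camera(n)
    if n=="top": top=p["color"]
    for r in ((640,-297),(655,-260)): q=near(p,r,80 if r[0]==640 else 40,85,125); print(n,rect(q))
a=top[120:220,310:420,::-1]; b=p["color"][90:190,170:280,::-1]
cv2.imwrite("pics/t4.png",np.hstack([cv2.resize(x,(396,360),interpolation=cv2.INTER_CUBIC) for x in (a,b)]))
E
python3 go.py 635.6 -314.7 19.5 76.2
```

```text
clock: 39.9
ee_pos: [636.0, -313.4, 111.6]
tcp_rot: [-180.0, -0.0, 76.2]
ft_force: [0.1, -0.1, -0.5]
gripper_width: 0.294
finger_force: 29.5
top (array([ 648.4, -278.4]), array([70.7, 45.1]), 77.0, 229, 'med z', np.float64(114.3))
top (array([ 646.1, -268.5]), array([56.2, 34.6]), 67.4, 188, 'med z', np.float64(112.2))
side (array([ 642.8, -292.7]), array([108.9,  52.6]), 69.2, 148, 'med z', np.float64(114.7))
side (array([ 645.5, -265.8]), array([56.6, 37.5]), 70.7, 98, 'med z', np.float64(110.6))
turn 0.0 shift [-1.1 -0.2 92.2]
```

View pics/t4.png

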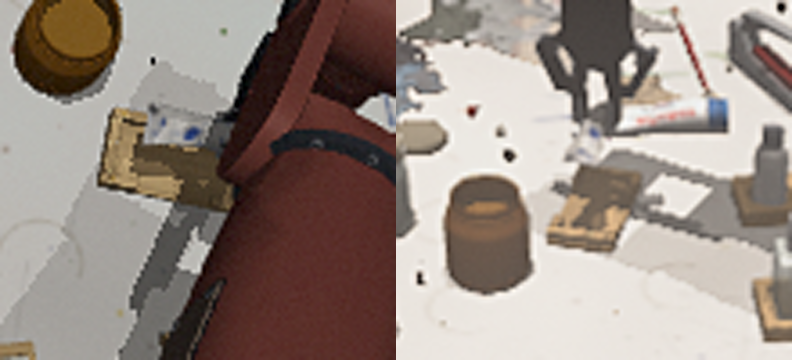

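```bash
python3 -m pendant '-1 0 25 0;0 0 30 0;0 0 20 0;0 0 8 0;0 0 4 0;0 0 0 0;0 0 0 0;0 0 0 0' && python3 -m pendant '0 0 1 0;0 0 1 0;0 0 1 0;0 0 0 0;0 0 0 0;0 0 0 0'
```

```text
clock: 41.0
ee_pos: [636.3, -315.8, 25.6]
tcp_rot: [179.9, 0.0, 76.2]
ft_force: [-0.1, 0.4, -1.1]
gripper_width: 0.295
finger_force: 29.5
clock: 41.75
ee_pos: [635.8, -315.4, 21.6]
tcp_rot: [180.0, 0.0, 76.2]
ft_force: [0.5, -0.3, 0.3]
gripper_width: 0.295
finger_force: 29.5
```

```bash
python3 -m pendant '0 0 1 0;0 0 0.6 0;0 0 0 0;0 0 0 0;0 0 0 0' && python3 -m pendant '0 0 0 0;0 0 0 0;0 0 0 0;0 0 0 0;0 0 0 0;0 0 0 0' 0.8 && python3 -m pendant '0 0 -15 0;0 0 -30 0;0 0 -40 0;0 0 -45 0;0 0 -40 0;-45 0 0 0;-45 0 0 0;-45 0 0 0;0 0 0 0;0 0 0 0;0 0 0 0'; python3 - <<'E'
from bench import imaging
import cv2
from meas import *
p=imaging.camera("top"); s=imaging.camera("side")
d=np.array([np.cos(np.radians(76.2)),np.sin(np.radians(76.2))])
for n,P in (("top",p),("side",s)):
    q=near(P,(640,-297),75,11,45); o=q[:,:2]-[640,-297]; a=o@d; e=o@[d[1],-d[0]]
    m=(q[:,2]>22)
    print(n,"above rim: along",a[m].min().round(),a[m].max().round(),"across",e[m].min().round(),e[m].max().round(),"z95",np.percentile(q[m,2],95).round(1))
cv2.imwrite("pics/t5.png",cv2.resize(p["color"][120:260,200:420,::-1],None,fx=3.6,fy=3.6,interpolation=cv2.INTER_CUBIC))
cv2.imwrite("pics/s5.png",cv2.resize(s["color"][100:260,170:390,::-1],None,fx=3.6,fy=3.6,interpolation=cv2.INTER_CUBIC))
E
```

```text
clock: 42.38
ee_pos: [635.7, -315.4, 20.0]
tcp_rot: [-180.0, 0.0, 76.2]
ft_force: [0.2, -0.7, 0.3]
gripper_width: 0.29
finger_force: 29.5
clock: 43.12
ee_pos: [635.7, -315.4, 20.0]
tcp_rot: [180.0, 0.0, 76.2]
ft_force: [0.0, -0.2, -0.2]
gripper_width: 0.805
finger_force: 0.0
clock: 44.5
ee_pos: [604.0, -445.2, 190.4]
tcp_rot: [180.0, -0.0, 76.2]
ft_force: [-0.0, 0.3, -0.1]
gripper_width: 0.799
finger_force: 0.0
top above rim: along -69.0 69.0 across -37.0 35.0 z95 33.6
side above rim: along -64.0 74.0 across -37.0 32.0 z95 34.5
```

View pics/t5.png

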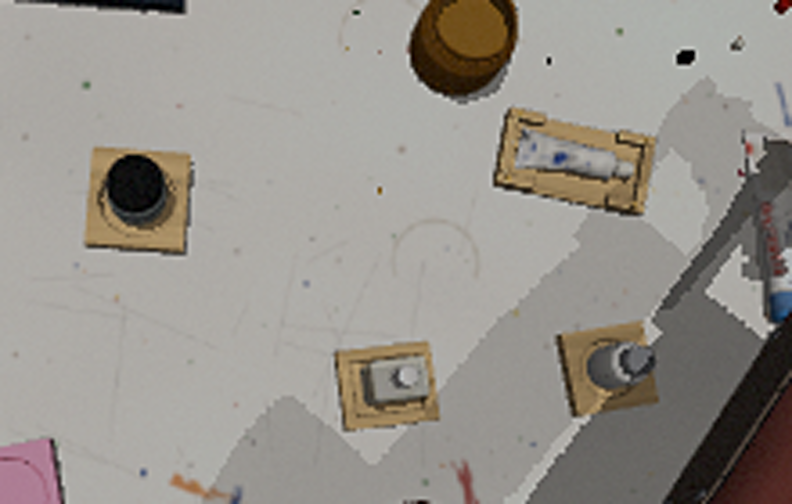

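View pics/s5.png

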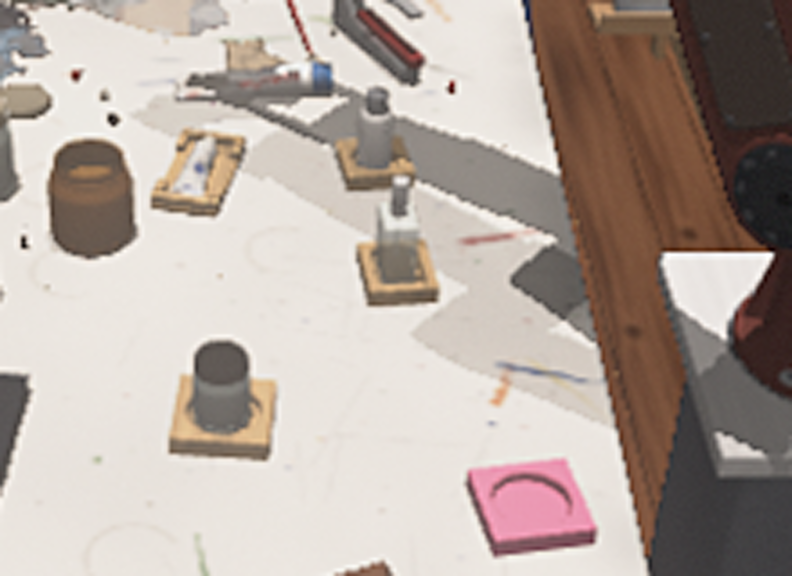

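The pictures show all four in their pockets: jar (137,190), spray bottle (400,380), bottle (620,362) and tube (577,159) in the top crop. The tube's top is at 34 mm, which is right for lying on the cradle floor, and the arm is clear.

```bash
python3 -c "
from bench import robot
print(robot.close_job())"
```

```text
the job is handed in; nothing more can be done
None
```

All four supplies were in their own holders, upright or lying flat and let go, when I handed the job in at about 45 s; the amber jar and tape were never touched, and no verdict came back.

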